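Switch off the charger's socket on the power strip

ROBOT

A 6-joint arm with a two-finger parallel gripper is mounted at the origin on the work surface. World frame = base frame: x ahead of the robot, y to its left, z up, the work surface at z = 0. Lengths are in mm, angles in rad, forces in N, time in s.
With the tool pointing down it reaches from about 350 to 875 mm from the base axis. Payload 15.5 kg.
Tool frame: the origin (TCP) lies at the very end of the fingers, on their centre line; the grasp point (between the pads) lies 19 mm behind it; x points along the fingers, y is the direction in which the jaws open and shut, and the axes are right-handed (so a half turn about x gives the same grasp; the last joint's range is limited). The gripper opens to 85 mm and grips with 20 to 120 N. Pads are 22 mm wide; open, the fingers measure 114 mm over their backs; the gripper's body (76 mm by 85 mm) begins 54 mm behind the grasp point. The pads swing forward as they close: fully open they stand 13 mm farther back than shut.
Start: joints at [1.22, 0.494, 1.345, -0, 1.302, -0.096], TCP at [157.527, 604.823, 209.977] pointing down, gripper open.
Joint ranges: [-2.91, 2.91], [-0.82, 2.16], [0.22, 2.67], [-1.22, 4.37], [0.12, 2.79], [-3.08, 3.08]. Speed limits (rad/s): [1.89, 1.89, 2.57, 3.01, 3.01, 3.01].

INTERFACE

Orientations are given as a unit quaternion [x, y, z, w].
In Python, from workcell import robot, vision gives the robot as it stands. The module is installed in compiled form; this text tells all that it offers.
- The arm moves only by the tool play_rows, never from a script. Its argument "series" is text: rows parted by semicolons, each of 6 numbers parted by spaces: the shift along the tool's x, y, z scaled (see below), then the turn, a rotation vector about the tool's x, y, z scaled (see below). In form: x y z rx ry rz; .... A call has 1 to 5 rows; each row is the pose to reach, as a shift and turn from the pose measured when the call began, along the tool's axes at that moment; what a row does not reach only later rows make up. The controller multiplies each number of a shift by 100 mm and each number of a turn by 2 rad. A row lasts 1/12 s, in which the tool goes at most 41.7 mm and 7.16 degrees, less where a joint would pass 70% of its speed; a pose out of reach is approached as far as the arm can. A call with a number of a shift or a turn outside -1 to 1 is refused whole. A call with a gripper value outside its range is refused whole. "gripper" is the closure, from -1 (fully open) to 1 (shut), set as the call begins (left out, the last holds). The fingers move at their own pace and stop on an object; "grip_force" is the grip in N (left out, the last holds). Time passes only in rows, so rows that repeat a pose let the fingers close. It gives the time, the measured TCP pose, the force and the opening at its end, in the units of the state.
- robot.observe(): the state, without advancing time (a new reading comes with each control period).
- vision.read_camera(name): name is "scene" or "top" or "wrist"; returns the picture (480x640x3 uint8, blue, green, red); there is no depth.
- vision.get_calibration(name): a dict with "K" (3x3 intrinsics, pixels), "extrinsics" (4x4, takes a point from world to camera coordinates). Camera axes: x right, y down, z forward; pixel columns grow to the right and rows downward; lengths in mm; the calibration is good to about 2 mm. The wrist camera is an equidistant fisheye: a pixel r from the principal point sees the ray r / f radians off the axis. A picture is of the moment at which its call begins: read the wrist's pose just before it. get_calibration takes no time and is no camera call; for the wrist camera it gives the pose at the moment of the call.
- robot.job_done(): hands the job in, once; it reports no verdict.
Trained networks look in the newest picture that a camera, given by its name, has taken for a name from the list of things; names that differ only in an ending like _2 or _b are one class to them, and where a whole thing is asked for, a point or a joint stands for the part that bears it (a point fixed in the world has none). Each returns a list of dicts, best first, with "p" (0 to 1); they miss things now and then, are a little off and sometimes report something else, mostly with a low value. They report only what shows in the picture. A call takes as long as a camera call. They do not tell look-alikes from the thing itself.
- vision.regions_of(query, camera): "region" (480x640 bool, what is visible of it) and "xy" ([column, row] in pixels, amid what is visible of it).
The state is a dict: "time_s": time; "joint_positions": joint angles; "joint_velocities": joint speeds; "tau": joint torques, N m; "tcp_pos": TCP position; "tcp_rot": TCP orientation; "ft_force": force on the tool from outside, world axes, zero at the start; "moment": the same for the moment, N m; "width": finger opening in mm.
Only numpy, scipy, OpenCV 4.12 (cv2) and the standard library are available. Lean on these libraries where they do the work, as an engineer would, in place of code of your own. Each camera call takes 0.05 s, during which the arm holds its last target. There are 200 camera calls.

TASK

The USB charger on the bench's power strip is no longer needed: switch off its socket by pressing the outer, raised end of that socket's own rocker switch with closed fingertips until it goes over, gently, then withdraw. Leave the other sockets switched on, everything plugged in and the rest of the bench as it is.

Things in the scene. Friction and masses are not known exactly. Their poses are not given: they have to be found in the camera images.
- strip: White six-way power strip, screwed down: 92 mm wide (x), 412 mm long (y), top 44 mm above the bench. Origin: centre of its underside, z up. Six round sockets 62 mm apart along y, 19 mm to the +x side (away from the robot) of its middle line; on the -x side one grey rocker switch per socket, all alike, its pivot 44 mm straight across from the socket's centre. All are on at the start
- switch_1 (a joint): Rocker of the first socket from the robot's left (the strip's +y end). 0 = on: its end near the socket lies level, its outer end (robot's side) stands up. 0.4 rad = off: outer end pressed level, the other standing up. Bistable: pressed past 0.2 it snaps over by itself and stays. It takes about 3 N at the outer end
- switch_1_end (a point): Where to press rocker 1: top face of its outer end, 14.5 mm from the pivot, on its centre line; moves with it. Each half of the rocker is 16.5 mm long, 20 mm wide. When on, this point is 8.6 mm above the strip's top; fully pressed it is 5.6 mm lower, on a firm stop, still 1.5 mm above the bezel round the rocker
- switch_2 (a joint): Rocker of the second socket from the robot's left (the strip's +y end). 0 = on: its end near the socket lies level, its outer end (robot's side) stands up. 0.4 rad = off: outer end pressed level, the other standing up. Bistable: pressed past 0.2 it snaps over by itself and stays. It takes about 3 N at the outer end
- switch_2_end (a point): Where to press rocker 2: top face of its outer end, 14.5 mm from the pivot, on its centre line; moves with it. Each half of the rocker is 16.5 mm long, 20 mm wide. When on, this point is 8.6 mm above the strip's top; fully pressed it is 5.6 mm lower, on a firm stop, still 1.5 mm above the bezel round the rocker
- switch_3 (a joint): Rocker of the third socket from the robot's left (the strip's +y end). 0 = on: its end near the socket lies level, its outer end (robot's side) stands up. 0.4 rad = off: outer end pressed level, the other standing up. Bistable: pressed past 0.2 it snaps over by itself and stays. It takes about 3 N at the outer end
- switch_3_end (a point): Where to press rocker 3: top face of its outer end, 14.5 mm from the pivot, on its centre line; moves with it. Each half of the rocker is 16.5 mm long, 20 mm wide. When on, this point is 8.6 mm above the strip's top; fully pressed it is 5.6 mm lower, on a firm stop, still 1.5 mm above the bezel round the rocker
- switch_4 (a joint): Rocker of the fourth socket from the robot's left (the strip's +y end). 0 = on: its end near the socket lies level, its outer end (robot's side) stands up. 0.4 rad = off: outer end pressed level, the other standing up. Bistable: pressed past 0.2 it snaps over by itself and stays. It takes about 3 N at the outer end
- switch_4_end (a point): Where to press rocker 4: top face of its outer end, 14.5 mm from the pivot, on its centre line; moves with it. Each half of the rocker is 16.5 mm long, 20 mm wide. When on, this point is 8.6 mm above the strip's top; fully pressed it is 5.6 mm lower, on a firm stop, still 1.5 mm above the bezel round the rocker
- switch_5 (a joint): Rocker of the fifth socket from the robot's left (the strip's +y end). 0 = on: its end near the socket lies level, its outer end (robot's side) stands up. 0.4 rad = off: outer end pressed level, the other standing up. Bistable: pressed past 0.2 it snaps over by itself and stays. It takes about 3 N at the outer end
- switch_5_end (a point): Where to press rocker 5: top face of its outer end, 14.5 mm from the pivot, on its centre line; moves with it. Each half of the rocker is 16.5 mm long, 20 mm wide. When on, this point is 8.6 mm above the strip's top; fully pressed it is 5.6 mm lower, on a firm stop, still 1.5 mm above the bezel round the rocker
- switch_6 (a joint): Rocker of the sixth socket from the robot's left (the strip's +y end). 0 = on: its end near the socket lies level, its outer end (robot's side) stands up. 0.4 rad = off: outer end pressed level, the other standing up. Bistable: pressed past 0.2 it snaps over by itself and stays. It takes about 3 N at the outer end
- switch_6_end (a point): Where to press rocker 6: top face of its outer end, 14.5 mm from the pivot, on its centre line; moves with it. Each half of the rocker is 16.5 mm long, 20 mm wide. When on, this point is 8.6 mm above the strip's top; fully pressed it is 5.6 mm lower, on a firm stop, still 1.5 mm above the bezel round the rocker
- charger_top (a point): Centre of the top face of the USB charger: the only oblong block on the strip, black, 50 mm along the strip by 38 mm across, with two USB ports in its top. Plugged loosely into any one of the sockets, centred on it. The charger's top is 32 mm above the strip's top.
- timer_top (a point): Centre of the top of the plug-in timer: white, 54 by 44 mm, with a round toothed dial, 37 mm above the strip. Plugged loosely into any one of the sockets, centred on it.
- smart_plug_top (a point): Centre of the top of the smart plug: white upright cylinder 47 mm across with a socket in its top, 36 mm above the strip. Plugged loosely into any one of the sockets, centred on it.
- travel_adapter_top (a point): Centre of the top of the travel adapter: black, round, 41 mm across, three slots in its top, 24 mm above the strip. Plugged loosely into any one of the sockets, centred on it.
- multimeter_center (a point): Centre of the handheld multimeter lying on the bench, red and black, 90 by 186 by 37 mm
- battery_center (a point): Centre of the black battery block, 65 by 150 by 94 mm high, standing on the bench
- push_button_center (a point): Centre of the loose round push button with a green rim, 52 mm across, 44 mm high, standing on the bench beyond the strip
- screwdriver_grip (a point): Middle of the handle of the screwdriver, 180 mm long, lying on the bench on the robot's side of the strip
Not all that is in view belongs to the job. Leave any yellow look-alike of the part that bears charger_top alone.

How it is judged:
By the outcome, as a careful person would: the job done as asked, in the order asked, and still so for the second after the job is handed in, with the robot touching nothing.
It also fails if it takes over 32 s, if anything falls off the work surface, if the arm or the gripper's body presses on something with over 40 N, if the wrist force passes 120 N, or if a joint passes its speed limit or range.

## Working session

There is one attempt and no reset: what is moved stays moved. The work goes in short steps, Python scripts to look and compute and a tool call to move; the robot and the scene stay as the last step left them, time stands still between calls to the robot, and variables do not carry over. Pictures are saved under pics/ and viewed, about 8 in all and at most 12, crops included, and the job is handed in when it is done.

Besides the shell and the picture viewer there is one more tool, called as name(argument=value, ...), one argument or row to a line, values as JSON. play_rows: Moves the arm, as the interface text tells. Its arguments: {"type":"object","properties":{"series":{"type":"string"},"gripper":{"type":"number"},"grip_force":{"type":"number"}},"required":["series"]}

```bash
mkdir -p pics
python3 - <<'E'
from workcell import robot, vision
import cv2,numpy as np
s=robot.observe();print(s)
for c in("scene","top"):
    im=vision.read_camera(c);cv2.imwrite(f"pics/{c}0.png",im)
    k=vision.get_calibration(c);print(c,k["K"].tolist(),np.round(k["extrinsics"],4).tolist())
    for q in("charger_top","strip","switch_1"):
        for d in vision.regions_of(q,c)[:8]:print(q,c,round(d["p"],2),d["xy"],d["region"].sum())
E
```

```text
{'time_s': 0.0, 'joint_positions': array([ 1.22054359e+00,  4.94206065e-01,  1.34612291e+00, -1.63805708e-05,
        1.30252880e+00, -9.54827727e-02]), 'joint_velocities': array([ 0.00043664,  0.00057493, -0.00099869, -0.00144626, -0.00151546,
        0.00019461]), 'tau': array([-3.65729327e-03, -8.82159448e+01, -3.83875108e+01, -2.15307941e-04,
        1.00533280e-02, -7.63106783e-06]), 'tcp_pos': array([157.37076545, 604.45714271, 209.38884183]), 'tcp_rot': array([ 0.08939237,  0.70147092, -0.09026729,  0.70128409]), 'ft_force': array([ 0.17415077, -0.31749689,  0.58507181]), 'moment': array([-0.00167767,  0.00341785,  0.01314945]), 'width': 85.16730251737265}
scene [[562.0170700255866, 0.0, 312.4174233769003], [0.0, 562.0170700255866, 247.52363021207785], [0.0, 0.0, 1.0]] [[-0.0572, 0.9983, 0.0085, 42.5039], [0.6373, 0.0431, -0.7694, -308.0254], [-0.7685, -0.0385, -0.6387, 1703.9131], [0.0, 0.0, 0.0, 1.0]]
charger_top scene 0.9 [453.2, 250.3] 558
charger_top scene 0.65 [398.4, 253.8] 500
charger_top scene 0.43 [283.3, 263.0] 335
charger_top scene 0.33 [366.9, 261.1] 486
strip scene 0.68 [310.3, 275.5] 5915
switch_1 scene 0.54 [283.8, 250.4] 42
top [[504.6268023557716, 0.0, 308.1002218485877], [0.0, 504.6268023557716, 242.7465010806077], [0.0, 0.0, 1.0]] [[0.0136, -0.9999, 0.0033, -12.2835], [-0.9875, -0.014, -0.1571, 578.9498], [0.1571, -0.0011, -0.9876, 1056.9465], [0.0, 0.0, 0.0, 1.0]]
charger_top top 0.84 [169.7, 274.6] 514
strip top 0.98 [308.6, 249.7] 6649
switch_1 top 0.47 [372.0, 250.7] 146
switch_1 top 0.44 [230.9, 263.9] 147
```

Run:
```python
import cv2
a=cv2.imread("pics/scene0.png")[180:340,200:500];b=cv2.imread("pics/top0.png")
cv2.imwrite("pics/s1.png",cv2.resize(a,(780,416),interpolation=cv2.INTER_CUBIC))
```

```text
(no output)
```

View pics/top0.png

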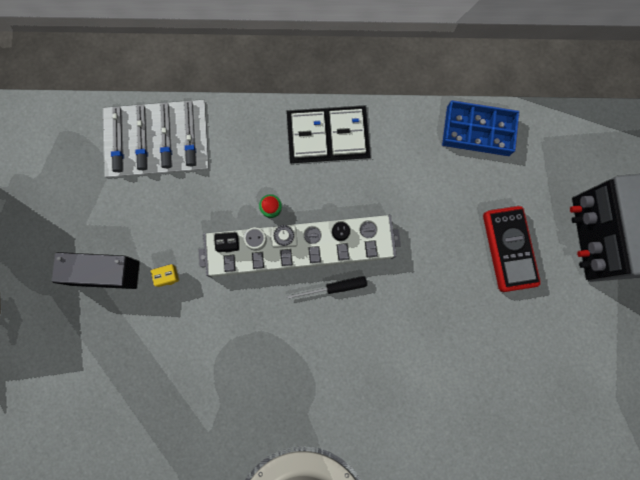

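View pics/s1.png

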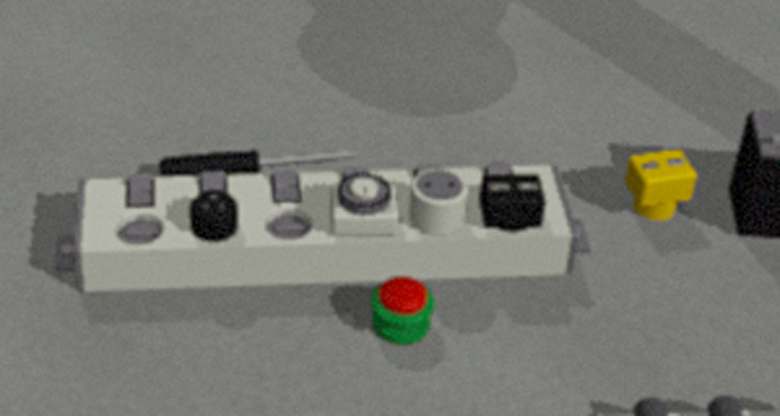

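Top view: the black oblong block with two ports at (226,242) is on the strip's leftmost (+y) socket, with its rocker at (230,263). The other candidates are the yellow look-alike at (163,274), off the strip, and the round black travel adapter at (341,230). Next I fit the strip pose and confirm it in a crop.

```bash
cat > h.py <<'E'
import numpy as np,cv2
from scipy.optimize import least_squares
def proj(c,P):
    K,E=np.array(c["K"]),np.array(c["extrinsics"]);q=np.atleast_2d(P)@E[:3,:3].T+E[:3,3];q=q@K.T;return q[:,:2]/q[:,2:]
def onplane(c,uv,z):
    K,E=np.array(c["K"]),np.array(c["extrinsics"]);R=E[:3,:3];o=-R.T@E[:3,3]
    d=R.T@np.linalg.solve(K,[*uv,1]);return o+d*(z-o[2])/d[2]
def s2w(p,L):
    x,y,t=p;L=np.atleast_2d(L).astype(float);c,s=np.cos(t),np.sin(t)
    return np.c_[x+c*L[:,0]-s*L[:,1],y+s*L[:,0]+c*L[:,1],L[:,2]]
ys=155-62*np.arange(6)
E
python3 - <<'E'
from workcell import robot,vision
from h import *
c=vision.get_calibration("top");im=vision.read_camera("top")
g=cv2.cvtColor(im,cv2.COLOR_BGR2GRAY)
# rockers: dark blobs near guesses
G=[(230,263),(258,260),(286,257.5),(315,255),(343,252),(372,249.5)];uv=[]
for u,v in G:
    a=g[int(v)-11:int(v)+12,int(u)-9:int(u)+10];m=(a<150).astype(np.uint8)
    n,l,st,ce=cv2.connectedComponentsWithStats(m);i=l[11,9];uv.append(ce[i]+[int(u)-9,int(v)-11]);print(uv[-1].round(1),st[i])
uv=np.array(uv)
L=np.c_[np.full(6,-25.),ys,np.full(6,48.)]
f=least_squares(lambda p:(proj(c,s2w(p,L))-uv).ravel(),[450,0,0.08],x_scale=[1,1,.01],loss="soft_l1")
print(f.x,f.fun.reshape(6,2).round(2).tolist());np.save("p.npy",f.x)
S=6;u0,v0=190,200
o=cv2.resize(im[v0:v0+90,u0:u0+130],None,fx=S,fy=S,interpolation=cv2.INTER_CUBIC)
def dr(Ls,col,cl=False):
    q=((proj(c,s2w(f.x,Ls))-[u0,v0]+.5)*S).astype(int)
    if cl:cv2.polylines(o,[q],True,col,1)
    else:
        for a in q:cv2.circle(o,tuple(map(int,a)),3,col,-1)
dr([(-46,-206,44),(46,-206,44),(46,206,44),(-46,206,44)],(0,0,255),True)
dr([(-25-14.5,y,52.6) for y in ys],(0,255,0));dr([(19,ys[0],76)],(255,0,255))
cv2.imwrite("pics/fit.png",o)
print("press pts",s2w(f.x,[(-39.5,ys[0],52.6)]))
E
```

```text
[230.5 262.4] [  0   0  19  23 343]
[258.2 259.1] [  0   0  19  23 363]
[286.1 256.2] [  0   0  19  23 373]
[314. 256.] [  0   0  19  23 301]
[343.8 252.1] [  0   0  19  23 313]
[371.4 250.9] [  0   2  19  21 260]
[5.74009416e+02 1.37380539e+01 9.40505846e-02] [[-1.09, -0.68], [-0.2, 0.44], [0.42, 1.05], [0.98, -0.98], [-0.47, 0.6], [0.29, -0.44]]
press pts [[520.12762728 164.34350817  52.6       ]]
```

View pics/fit.png

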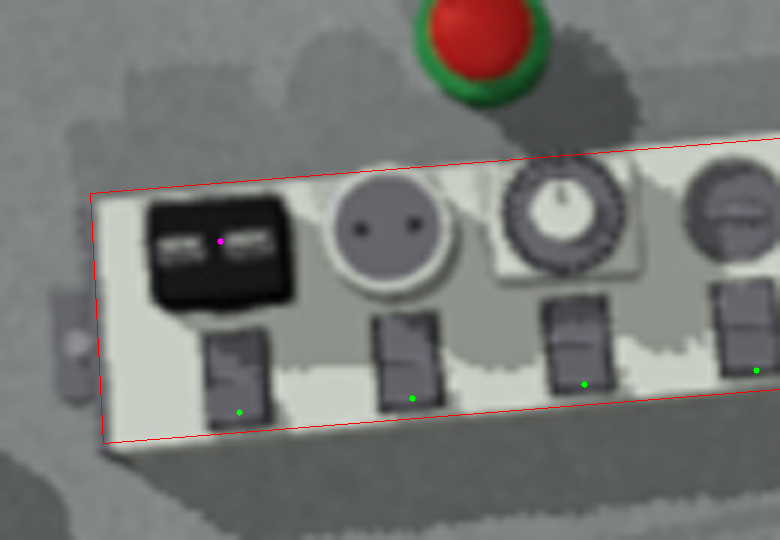

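The crop confirms it: the black oblong block with two ports sits at the strip's +y end, so socket 1, with its rocker right below. The model sits about 3 mm too far in +x, so I'll refine that from the wrist camera. Now planning the approach.

```bash
cat >> h.py <<'E'
from scipy.spatial.transform import Rotation as Rn
def down(th):  # tool x down, y along strip +-y
    c,s=np.cos(th),np.sin(th);X=np.array([0,0,-1.]);Y=np.array([-s,c,0]);return Rn.from_matrix(np.c_[X,Y,np.cross(X,Y)])
def rel(s,P,th):
    R=Rn.from_quat(s["tcp_rot"]);G=[down(th),down(th+np.pi)]
    t=min([R.inv()*g for g in G],key=lambda r:r.magnitude())
    return (R.inv().apply(np.array(P)-s["tcp_pos"])/100).round(3),(t.as_rotvec()/2).round(3)
E
python3 - <<'E'
from workcell import robot
from h import *
s=robot.observe();print(Rn.from_quat(s["tcp_rot"]).as_matrix().round(3))
print(rel(s,[505,163,170],.094))
E
```

```text
[[-0.     0.252  0.968]
 [-0.     0.968 -0.252]
 [-1.    -0.    -0.   ]]
(array([ 0.399, -3.4  ,  4.476]), array([-0.174, -0.   ,  0.   ]))
```

play_rows(
  series="0 -0.34 0.45 0 0 0;0 -0.6 0.8 0 0 0;0 -0.75 1 0 0 0;0 -0.75 1 0 0 0",
  gripper=1,
  grip_force=20,
)

```text
time_s: 0.78
tcp_pos: [238.6, 502.3, 210.0]
tcp_rot: [0.09, 0.701, -0.092, 0.702]
ft_force: [0.9, 1.0, 0.7]
width: 38.9
```

play_rows(
  series="0 -0.34 0.45 0 0 0;0 -0.6 0.8 0 0 0;0 -0.75 1 0 0 0;0 -0.75 1 0 0 0",
)

```text
time_s: 1.12
tcp_pos: [319.0, 400.2, 210.4]
tcp_rot: [0.091, 0.7, -0.093, 0.702]
ft_force: [1.1, 0.6, 0.4]
width: -0.1
```

play_rows(
  series="0 -0.34 0.45 0 0 0;0 -0.6 0.8 0 0 0;0 -0.75 1 0 0 0;0 -0.75 1 0 0 0",
)

```text
time_s: 1.45
tcp_pos: [399.7, 297.9, 211.1]
tcp_rot: [0.092, 0.7, -0.094, 0.702]
ft_force: [-0.4, 0.5, -0.5]
width: 0.6
```

play_rows(
  series="0 -0.34 0.45 0 0 0;0 -0.6 0.8 0 0 0;0 -0.75 1 0 0 0;0 -0.75 1 0 0 0",
)

```text
time_s: 1.78
tcp_pos: [480.3, 195.3, 212.0]
tcp_rot: [0.093, 0.699, -0.096, 0.703]
ft_force: [-0.5, 0.7, 0.4]
width: -0.3
```

Run:
```python
from workcell import robot
from h import *
s=robot.observe();print(s["tcp_pos"],s["width"],s["time_s"]);print(rel(s,[505,163,150],.094))
```

```text
[480.34542278 195.27336175 211.96867884] -0.27951487825426496 1.7833
(array([ 0.623, -0.244,  0.319]), array([-0.181,  0.003,  0.002]))
```

play_rows(
  series="0.2 -0.1 0.1 -0.06 0.001 0.001;0.4 -0.2 0.2 -0.12 0.002 0.001;0.6 -0.24 0.32 -0.18 0.003 0.002;0.62 -0.24 0.32 -0.18 0.003 0.002;0.62 -0.24 0.32 -0.18 0.003 0.002",
)

```text
time_s: 2.2
tcp_pos: [504.7, 163.1, 149.5]
tcp_rot: [-0.032, 0.707, 0.031, 0.705]
ft_force: [-0.8, 0.2, 0.4]
width: -0.2
```

```bash
cat > w.py <<'E'
import sys
from workcell import robot,vision
from h import *
n,px,py,th=sys.argv[1],*map(float,sys.argv[2:5])
c=vision.get_calibration("wrist");im=vision.read_camera("wrist");s=robot.observe();print(s["tcp_pos"].round(1),s["ft_force"].round(1))
K,E=np.array(c["K"]),np.array(c["extrinsics"])
def fp(P):
    q=np.atleast_2d(P)@E[:3,:3].T+E[:3,3];r=np.hypot(q[:,0],q[:,1]);a=np.arctan2(r,q[:,2])
    return K[:2,2]+K[0,0]*a[:,None]*q[:,:2]/r[:,None]
p=(px,py,th)
cv2.imwrite(f"pics/{n}_raw.png",im);o=cv2.resize(im,None,fx=1.25,fy=1.25,interpolation=cv2.INTER_CUBIC)
def dr(L,col):
    q=((fp(s2w(p,L))+.5)*1.25).round().astype(int);cv2.polylines(o,[q],True,col,1)
dr([(a,b,44) for a,b in[(-46,-206),(46,-206),(46,206),(-46,206)]],(0,0,255))
for y in ys[:3]:
    dr([(-25-16.5*.92,y-10,53.4),(-25,y-10,47.),(-25,y+10,47),(-25-16.5*.92,y+10,53.4)],(0,255,0))
t=((fp(s["tcp_pos"])+.5)*1.25)[0].astype(int);cv2.drawMarker(o,tuple(map(int,t)),(255,0,255),0,12)
dr([(-39.5,ys[0],52.6)]*2,(0,0,255))
cv2.imwrite(f"pics/{n}.png",o)
E
python3 w.py w1 571 13.5 .094
```

```text
[504.9 163.6 150.4] [0.1 0.3 0.8]
```

View pics/w1.png

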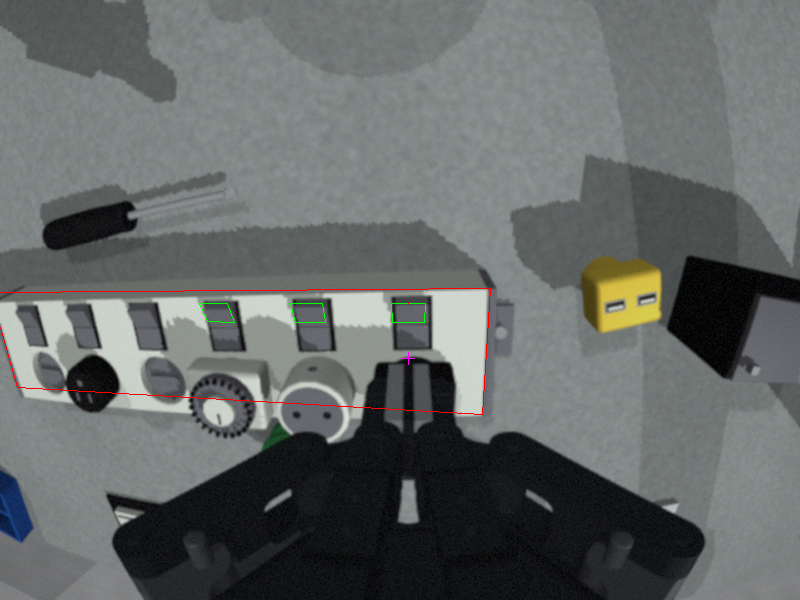

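Run:
```python
import cv2,numpy as np
a=cv2.imread("pics/w1_raw.png")[220:300,220:420];b=cv2.imread("pics/w1.png")[275:375,275:525]
cv2.imwrite("pics/z.png",np.vstack([cv2.resize(a,(750,300),interpolation=cv2.INTER_CUBIC),cv2.resize(b,(750,300),interpolation=cv2.INTER_CUBIC)]))
```

```text
(no output)
```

View pics/z.png

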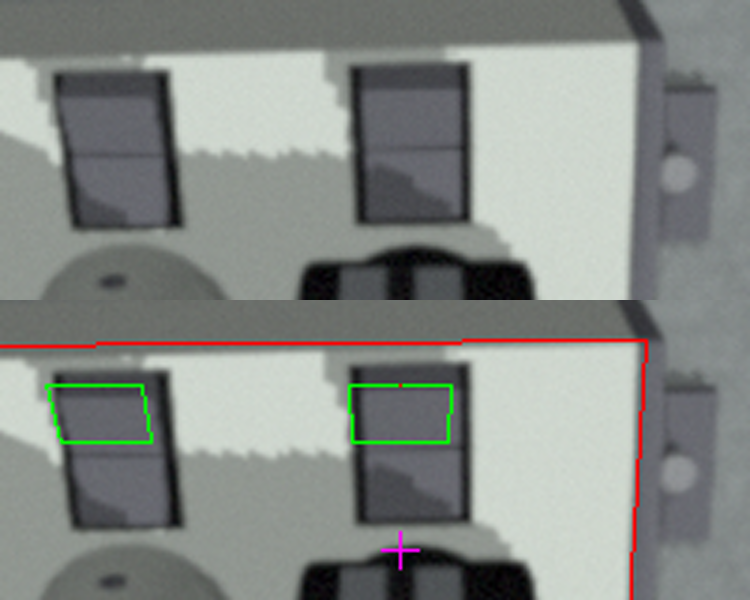

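Rocker 1's outer edge and pivot show in the crop at (411,89) and (411,149), with its lateral centre at 411. The model is about 2 mm short in +y and 1 mm short in +x there, so the press point is near (518,166). Moving above it.

Run:
```python
from workcell import robot
from h import *
s=robot.observe();print(rel(s,[517.5,166,62],.094))
```

```text
(array([0.884, 0.014, 0.129]), array([-0.003, -0.001,  0.   ]))
```

play_rows(
  series="0.25 0.01 0.13 -0.003 0 0;0.5 0.01 0.13 -0.003 0 0;0.75 0.01 0.13 -0.003 0 0;0.88 0.01 0.13 -0.003 0 0;0.88 0.01 0.13 -0.003 0 0",
)

```text
time_s: 2.67
tcp_pos: [516.3, 166.2, 61.2]
tcp_rot: [-0.033, 0.708, 0.032, 0.705]
ft_force: [-1.1, 0.4, 0.6]
width: -0.0
```

```bash
python3 w.py w2 572 15.5 .094
python3 - <<'E'
import cv2
a=cv2.imread("pics/w2.png")[200:450,250:600];cv2.imwrite("pics/w2c.png",cv2.resize(a,(770,550),interpolation=cv2.INTER_CUBIC))
E
```

```text
[517.1 166.3  62.6] [-0.2 -0.3  0.4]
```

View pics/w2c.png

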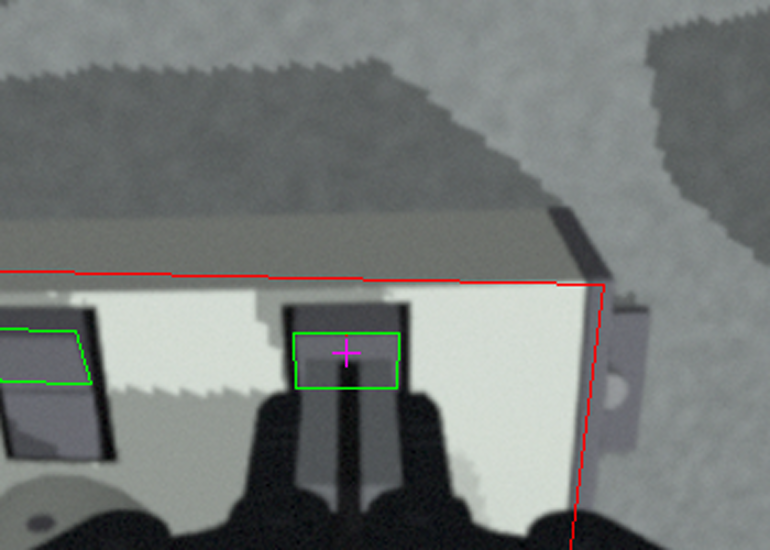

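The overlay sits on the rocker and the TCP marker is on its outer end. Now pressing in small steps while watching the force.

play_rows(
  series="0.03 0 0 0 0 0;0.06 0 0 0 0 0;0.09 0 0 0 0 0;0.09 0 0 0 0 0",
)

```text
time_s: 3.05
tcp_pos: [517.2, 166.4, 53.9]
tcp_rot: [-0.033, 0.707, 0.032, 0.706]
ft_force: [-0.3, 0.4, 0.3]
width: 0.0
```

play_rows(
  series="0.01 0 0 0 0 0;0.02 0 0 0 0 0;0.02 0 0 0 0 0",
)

```text
time_s: 3.3
tcp_pos: [517.2, 166.4, 51.9]
tcp_rot: [-0.033, 0.707, 0.032, 0.706]
ft_force: [0.4, -0.5, -0.4]
width: -0.0
```

play_rows(
  series="0.01 0 0 0 0 0;0.015 0 0 0 0 0;0.015 0 0 0 0 0",
)

```text
time_s: 3.55
tcp_pos: [517.2, 166.3, 50.3]
tcp_rot: [-0.033, 0.707, 0.032, 0.706]
ft_force: [0.4, -0.2, -0.1]
width: -0.1
```

```bash
python3 w.py w3 572 15.5 .094
python3 - <<'E'
import cv2
a=cv2.imread("pics/w3_raw.png")[170:330,220:460];cv2.imwrite("pics/w3c.png",cv2.resize(a,(780,520),interpolation=cv2.INTER_CUBIC))
E
```

```text
[517.2 166.3  50.4] [-0.1 -0.3  0.8]
```

View pics/w3c.png

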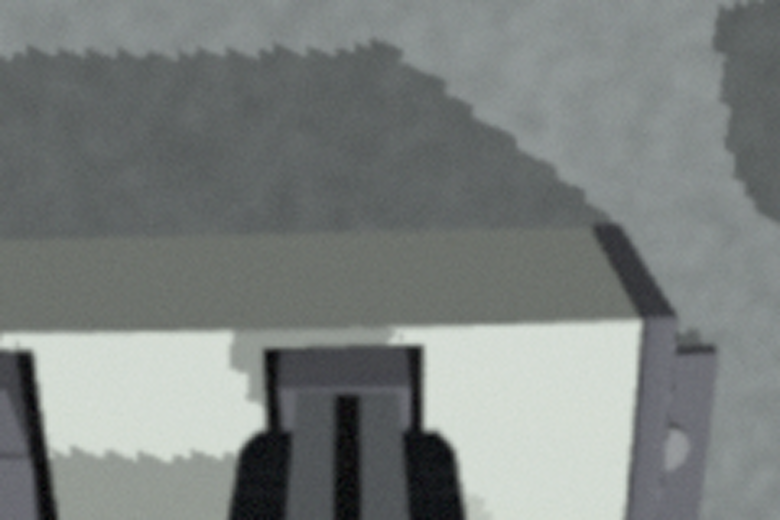

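```bash
cat >> h.py <<'E'
def fproj(c,P):
    K,E=np.array(c["K"]),np.array(c["extrinsics"]);q=np.atleast_2d(P)@E[:3,:3].T+E[:3,3];r=np.hypot(q[:,0],q[:,1]);a=np.arctan2(r,q[:,2])
    return K[:2,2]+K[0,0]*a[:,None]*q[:,:2]/r[:,None]
E
python3 - <<'E'
from workcell import robot,vision
from h import *
c=vision.get_calibration("wrist");E=c["extrinsics"];print((-E[:3,:3].T@E[:3,3]).round(1),E[2,:3].round(3))
s=robot.observe();t=s["tcp_pos"];print(t)
for w in(0,4,8,11):
  for h in(0,3,6,10,13): print(w,h,fproj(c,t+[-w,-.1*w,h]).round(1).tolist())
print("rocker outer edge on",fproj(c,s2w((572,15.5,.094),[(-25-15.2,155,53.4),(-25-15.2,155,49)])).round(1).tolist())
for n in("scene",):
  cv2.imwrite("pics/sc2.png",cv2.resize(vision.read_camera(n)[170:270,380:480],(600,600),interpolation=cv2.INTER_CUBIC))
E
```

```text
[434.5 159.3 215.4] [ 0.322  0.029 -0.946]
[517.20457052 166.32792805  50.36215498]
0 0 [[325.4, 285.3]]
0 3 [[325.3, 288.1]]
0 6 [[325.3, 290.9]]
0 10 [[325.3, 294.8]]
0 13 [[325.3, 297.9]]
4 0 [[325.3, 278.0]]
4 3 [[325.3, 280.7]]
4 6 [[325.2, 283.5]]
4 10 [[325.2, 287.3]]
4 13 [[325.2, 290.2]]
8 0 [[325.2, 270.6]]
8 3 [[325.2, 273.2]]
8 6 [[325.2, 275.9]]
8 10 [[325.1, 279.5]]
8 13 [[325.1, 282.4]]
11 0 [[325.2, 265.0]]
11 3 [[325.1, 267.5]]
11 6 [[325.1, 270.1]]
11 10 [[325.1, 273.6]]
11 13 [[325.1, 276.4]]
rocker outer edge on [[324.7, 288.5], [324.8, 284.5]]
```

View pics/sc2.png

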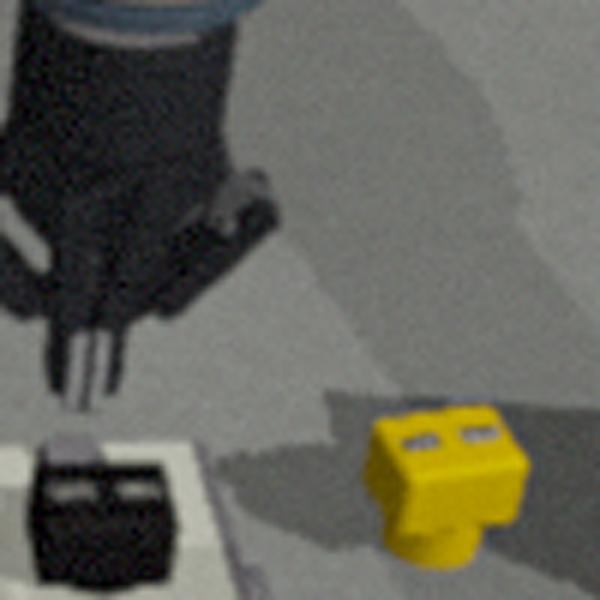

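Run:
```python
from workcell import robot,vision
from h import *
from scipy.optimize import fsolve
c=vision.get_calibration("wrist");s=vision.get_calibration("scene");t=robot.observe()["tcp_pos"]
g=lambda q:[fproj(c,t+[-q[0],0,q[1]])[0,1]-290.9, proj(s,t+[q[0],0,q[1]])[0,1]-238]
print(fsolve(g,[5,5]))
for h in(0,5,10,15,20,25):print(h,proj(s,t+[0,0,h])[0].round(1),proj(s,t+[11,0,h])[0].round(1),proj(s,t+[-11,0,h])[0].round(1))
print("rocker1 outer",proj(s,s2w((572,15.5,.094),[(-39.5,155,52.6)])))
```

```text
[ 7.77698791 20.88514125]
0 [392.  243.1] [392.2 246.2] [391.7 240. ]
5 [392.2 241.4] [392.4 244.4] [391.9 238.3]
10 [392.4 239.6] [392.7 242.7] [392.2 236.6]
15 [392.6 237.9] [392.9 241. ] [392.4 234.8]
20 [392.9 236.1] [393.1 239.2] [392.6 233.1]
25 [393.1 234.4] [393.3 237.5] [392.8 231.3]
rocker1 outer [[391.9712969  242.57238632]]
```

The scene view shows the shut fingertips still clearly above the rocker, and the wrist view agrees. Triangulating both puts the real tips about 15–20 mm above the reported TCP. I'll go on down in small force-watched steps.

play_rows(
  series="0.02 0 0 0 0 0;0.04 0 0 0 0 0;0.04 0 0 0 0 0",
)

```text
time_s: 3.9
tcp_pos: [517.0, 166.3, 46.0]
tcp_rot: [-0.033, 0.707, 0.032, 0.706]
ft_force: [0.1, -0.4, -0.4]
width: -0.0
```

play_rows(
  series="0.01 0 0 0 0 0;0.02 0 0 0 0 0;0.02 0 0 0 0 0",
)

```text
time_s: 4.15
tcp_pos: [516.9, 166.3, 43.7]
tcp_rot: [-0.033, 0.707, 0.032, 0.705]
ft_force: [0.3, -0.4, -0.7]
width: 0.2
```

play_rows(
  series="0.01 0 0 0 0 0;0.02 0 0 0 0 0;0.02 0 0 0 0 0",
)

```text
time_s: 4.4
tcp_pos: [516.8, 166.2, 41.6]
tcp_rot: [-0.033, 0.707, 0.032, 0.705]
ft_force: [-0.4, 0.6, 0.6]
width: -0.1
```

Run:
```python
from workcell import robot,vision
import cv2,numpy as np
a=vision.read_camera("scene")[190:260,350:450];b=vision.read_camera("wrist");cv2.imwrite("pics/w4_raw.png",b);b=b[220:330,240:415]
print(robot.observe()["ft_force"])
cv2.imwrite("pics/m4.png",np.hstack([cv2.resize(a,(400,280),interpolation=cv2.INTER_CUBIC),cv2.resize(b,(400,280),interpolation=cv2.INTER_CUBIC)]))
```

```text
[ 0.06768734 -0.6096139  -0.4718172 ]
```

View pics/m4.png

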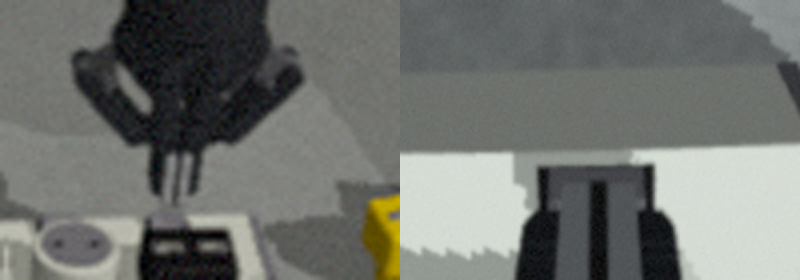

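Still on: in the scene view the tip is only a little above the rocker, and in the wrist view its near edge now overlaps the rocker's outer end. Continuing.

play_rows(
  series="0.01 0 0 0 0 0;0.02 0 0 0 0 0;0.02 0 0 0 0 0",
)

```text
time_s: 4.75
tcp_pos: [516.7, 166.2, 39.5]
tcp_rot: [-0.033, 0.707, 0.032, 0.705]
ft_force: [0.5, -0.3, -0.1]
width: -0.1
```

play_rows(
  series="0.01 0 0 0 0 0;0.02 0 0 0 0 0;0.02 0 0 0 0 0",
)

```text
time_s: 5.0
tcp_pos: [516.6, 166.2, 37.3]
tcp_rot: [-0.033, 0.707, 0.032, 0.705]
ft_force: [0.2, -0.0, 0.8]
width: 0.3
```

play_rows(
  series="0.01 0 0 0 0 0;0.015 0 0 0 0 0;0.015 0 0 0 0 0",
)

```text
time_s: 5.25
tcp_pos: [516.5, 166.2, 35.7]
tcp_rot: [-0.033, 0.707, 0.032, 0.705]
ft_force: [-1.2, 0.4, -0.1]
width: 0.4
```

play_rows(
  series="0.01 0 0.005 0 0 0;0.015 0 0.005 0 0 0;0.015 0 0.005 0 0 0",
)

```text
time_s: 5.5
tcp_pos: [517.0, 166.2, 34.1]
tcp_rot: [-0.033, 0.708, 0.032, 0.705]
ft_force: [0.3, 0.0, -0.2]
width: 0.1
```

play_rows(
  series="0.01 0 0.005 0 0 0;0.015 0 0.005 0 0 0;0.015 0 0.005 0 0 0",
)

```text
time_s: 5.75
tcp_pos: [517.5, 166.2, 32.4]
tcp_rot: [-0.033, 0.708, 0.032, 0.705]
ft_force: [-0.1, 0.2, -0.3]
width: -0.2
```

play_rows(
  series="0.005 0 0 0 0 0;0.01 0 0 0 0 0;0.01 0 0 0 0 0",
)

```text
time_s: 6.0
tcp_pos: [517.3, 166.2, 31.4]
tcp_rot: [-0.033, 0.708, 0.032, 0.705]
ft_force: [-2.3, -0.8, 2.4]
width: -0.3
```

play_rows(
  series="0.005 0 0 0 0 0;0.01 0 0 0 0 0;0.01 0 0 0 0 0",
)

```text
time_s: 6.25
tcp_pos: [517.1, 166.2, 30.3]
tcp_rot: [-0.033, 0.708, 0.032, 0.705]
ft_force: [-0.6, 0.6, 1.0]
width: -0.2
```

Run:
```python
from workcell import robot,vision
import cv2,numpy as np
a=vision.read_camera("scene")[200:260,360:430];b=vision.read_camera("wrist")[220:330,240:415]
print(robot.observe()["ft_force"])
cv2.imwrite("pics/m5.png",np.hstack([cv2.resize(a,(350,300),interpolation=cv2.INTER_CUBIC),cv2.resize(b,(440,300),interpolation=cv2.INTER_CUBIC)]))
```

```text
[-0.75576933  0.41353999  0.65652528]
```

View pics/m5.png

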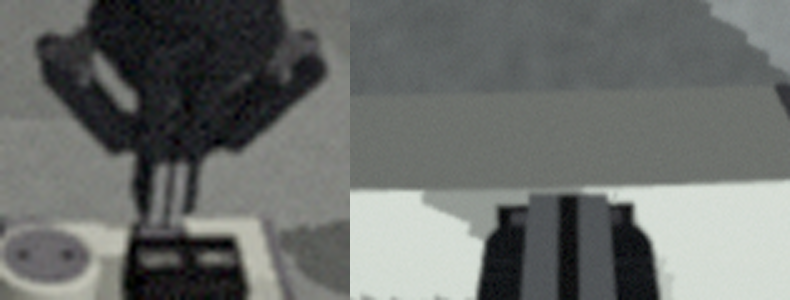

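play_rows(
  series="0.005 0 0 0 0 0;0.01 0 0 0 0 0;0.01 0 0 0 0 0",
)

```text
time_s: 6.6
tcp_pos: [517.4, 166.2, 29.2]
tcp_rot: [-0.033, 0.708, 0.032, 0.705]
ft_force: [-0.7, -0.1, 0.4]
width: -0.6
```

play_rows(
  series="0.005 0 0 0 0 0;0.01 0 0 0 0 0;0.01 0 0 0 0 0",
)

```text
time_s: 6.85
tcp_pos: [517.4, 166.2, 28.1]
tcp_rot: [-0.033, 0.708, 0.032, 0.705]
ft_force: [-0.0, 0.1, -0.2]
width: -0.2
```

The force peaked at about 2.4 N and then fell to zero, which fits the rocker having snapped over. Withdrawing to check.

play_rows(
  series="-0.1 0 0 0 0 0;-0.3 0 0 0 0 0;-0.6 0 0 0 0 0;-0.9 0 0 0 0 0;-0.9 0 0 0 0 0",
)

```text
time_s: 7.27
tcp_pos: [520.4, 166.9, 123.8]
tcp_rot: [-0.033, 0.705, 0.032, 0.708]
ft_force: [1.7, 0.7, 0.9]
width: -0.1
```

play_rows(
  series="-0.3 0 -0.2 0 0 0;-0.5 0 -0.5 0 0 0;-0.5 0 -0.8 0 0 0;-0.5 0 -0.9 0 0 0;-0.5 0 -0.9 0 0 0",
)

```text
time_s: 7.68
tcp_pos: [428.1, 158.5, 174.2]
tcp_rot: [-0.033, 0.705, 0.033, 0.708]
ft_force: [0.2, 0.4, 0.1]
width: -0.1
```

Run:
```python
from workcell import robot,vision
import cv2,numpy as np
s=robot.observe();print(s["tcp_pos"],s["ft_force"],s["time_s"])
b=vision.read_camera("wrist");cv2.imwrite("pics/m6_raw.png",b);t=vision.read_camera("top");cv2.imwrite("pics/top6.png",t)
cv2.imwrite("pics/m6.png",np.vstack([cv2.resize(b[200:400],(790,247)),cv2.resize(t[205:285,190:405],(790,294),interpolation=cv2.INTER_CUBIC)]))
```

```text
[428.13820592 158.46914641 174.2336649 ] [0.16719986 0.38238761 0.13497196] 7.6833
```

View pics/m6.png

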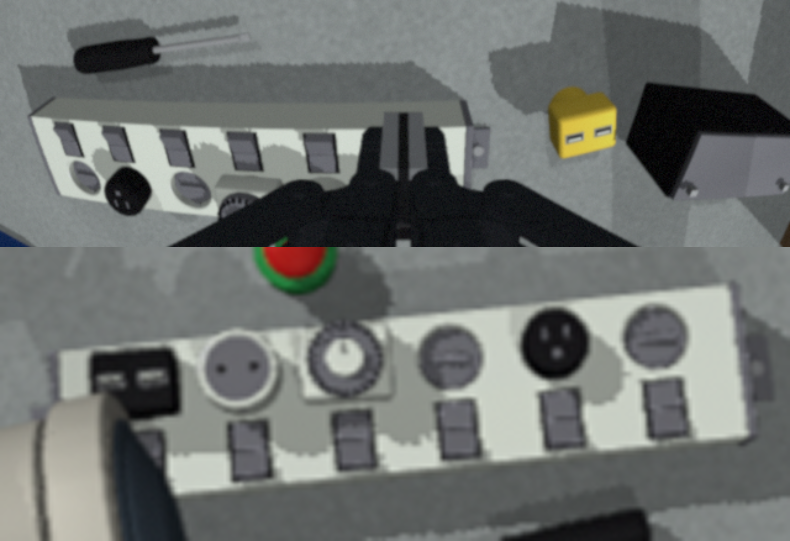

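play_rows(
  series="0 0.3 0 0 0 0;0 0.6 0 0 0 0;0 0.9 0 0 0 0;0 0.9 0 0 0 0",
)

```text
time_s: 8.12
tcp_pos: [424.0, 252.7, 173.8]
tcp_rot: [-0.033, 0.704, 0.034, 0.708]
ft_force: [-0.5, -1.2, -0.4]
width: 0.1
```

Run:
```python
from workcell import robot,vision
from h import *
s=robot.observe();print(s["tcp_pos"],s["time_s"])
c=vision.get_calibration("wrist");b=vision.read_camera("wrist");t=vision.read_camera("top");sc=vision.read_camera("scene")
u,v=fproj(c,s2w((572,15.5,.094),[(-25,140,50)]))[0].astype(int);print(u,v)
u0=max(0,u-100);v0=v-50
cv2.imwrite("pics/m7.png",np.vstack([cv2.resize(b[v0:v0+110,u0:u0+200],(640,352),interpolation=cv2.INTER_CUBIC),np.hstack([cv2.resize(t[215:280,200:290],(320,231),interpolation=cv2.INTER_CUBIC),cv2.resize(sc[230:290,350:433],(320,231),interpolation=cv2.INTER_CUBIC)])]))
```

```text
[424.03728151 252.66397233 173.82038535] 8.1167
209 317
```

View pics/m7.png

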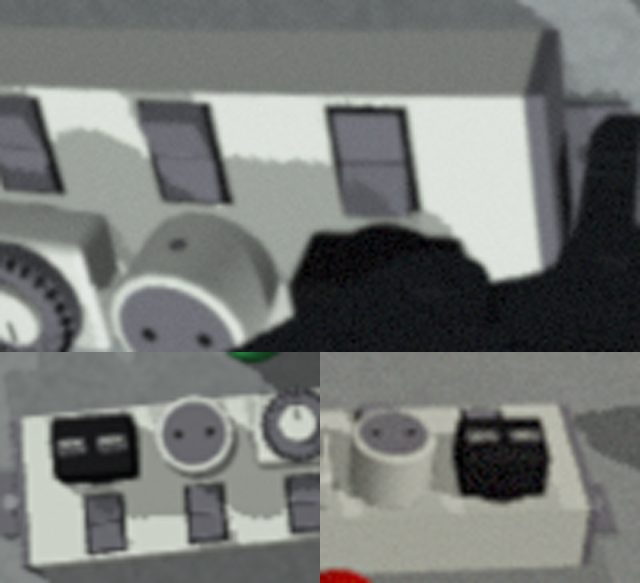

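Rocker 1 at (370,160) no longer shows the dark raised end wall that rocker 2 still has at (180,110), so it has gone over. The charger and the other rockers are unchanged. Handing in.

```bash
python3 -c "
from workcell import robot
print(robot.job_done())"
```

```text
the job is handed in; nothing more can be done
None
```

I switched off the USB charger's socket, socket 1 at the strip's +y end, by pressing the raised outer end of its rocker with closed fingertips. Then I withdrew and handed the job in at about 8 s.

- **Switch:** The highest force reading was about 2.4 N, and it fell to zero as the rocker went over. The last wrist view shows rocker 1 with its outer end down.
- **Rest of the bench:** In the final wrist and top views the other five rockers look as they did at the start. The charger and the other plugs are still seated, and nothing else in view had moved.
- **Robot at hand-in:** The gripper was well clear of everything.
- **One check disagreed:** Contact came at a reported TCP height of about 31–32 mm, where I expected about 53 mm. The cameras also showed the shut fingertips roughly 20 mm above the reported TCP. I didn't find the cause, so I relied on the pictures and small force-watched steps for the press.

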